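Photograph a ring cake tin for the sale catalogue

ROBOT

A 6-joint arm with a two-finger parallel gripper is mounted at the origin on the work surface. World frame = base frame: x ahead of the robot, y to its left, z up, the work surface at z = 0. Lengths are in m, angles in rad, forces in N, time in s.
With the tool pointing down it reaches from about 0.2 to 0.875 m from the base axis. Payload 3.4 kg.
Tool frame: the origin (TCP) lies between the finger pads; the fingertips stand 25 mm ahead of it and the grasp point (between the pads) lies 6 mm ahead of it (nose_length is the distance from the TCP to the fingertips, in m); z points along the fingers, y is the line along which they close (so a half turn about z gives the same grasp; the last joint's range is limited). The gripper opens to 94 mm and grips with 3 to 60 N. Pads are 16 mm wide; open, the fingers measure 119 mm over their backs; the gripper's body (75 mm by 177 mm) begins 78 mm behind the grasp point.
Start: joints at [-1.301, 0.276, 1.505, -0, 1.361, -0.121], TCP at [0.219, -0.532, 0.206] pointing down, gripper open.
Joint ranges: [-2.89, 2.89], [-0.75, 2.08], [0.22, 2.7], [-1.18, 4.32], [0.11, 2.71], [-2.7, 2.7]. Speed limits (rad/s): [2.57, 2.57, 3.14, 3.14, 3.14, 3.14].

INTERFACE

Orientations are given as a rotation vector (axis times angle).
In Python, from plant import get_state, snapshot, camera_model, sign_off, look_for, outline_of, nose_length gives the robot as it stands.
- The arm moves only by the shell command python3 -m jog 'ROWS'. ROWS is JSON, a list of rows, each an object of numbers: "tx", "ty", "tz": the shift along the world's x, y, z in cm; "wx", "wy", "wz": the turn, a rotation vector about the world's x, y, z in degrees; "claw": the opening, from 0 (shut) to 1 (fully open). A call has 1 to 12 rows; each row is the pose to reach, as a shift and turn from the pose commanded when the call began; what a row does not reach only later rows make up. A row lasts 1/8 s, in which the tool goes at most 62.5 mm and 10.7 degrees, less where a joint would pass 70% of its speed; a pose out of reach is approached as far as the arm can. A call with a gripper value outside its range is refused whole. The fingers move at their own pace and stop on an object; the grip force is fixed at half the most. Time passes only in rows, so rows that repeat a pose let the fingers close. It gives the time, the measured TCP pose, the force, the opening and the grip force at its end, in the units of the state.
- get_state(): the state, without advancing time (a new reading comes with each control period).
- snapshot(name): name is "side" or "top"; returns (picture, depth): 384x512x3 uint8, red, green, blue; 384x512 float32, m along the optical axis (not along the pixel's ray), 0 where there is no reading.
- camera_model(name): a dict with "fx", "fy", "cx", "cy" (pixels), "R" (3x3) and "t" (3): a world point X has camera coordinates R X + t. Camera axes: x right, y down, z forward; pixel columns grow to the right and rows downward; lengths in m; the calibration is good to about 2 mm. A picture is of the moment at which its call begins. camera_model takes no time and is no camera call.
- sign_off(): hands the job in; it is judged then, once.
Trained networks look in the newest picture that a camera, given by its name, has taken for a name from the list of things; names that differ only in an ending like _2 or _b are one class to them, and where a whole thing is asked for, a point or a joint stands for the part that bears it (a point fixed in the world has none). Each returns a list of dicts, best first, with "p" (0 to 1); they miss things now and then, are a little off and sometimes report something else, mostly with a low value. They report only what shows in the picture. A call takes as long as a camera call. They do not tell look-alikes from the thing itself.
- look_for(camera, name): "bbox" ([left, top, width, height] in pixels, round what is visible of it).
- outline_of(camera, name): "region" (384x512 bool, what is visible of it) and "bbox" ([left, top, width, height] in pixels, round what is visible of it).
The state is a dict: "time": time; "qpos": joint angles; "dq": joint speeds; "joint_efforts": joint torques, N m; "position": TCP position; "eef_rot": TCP orientation; "contact_force": force on the tool from outside, world axes, zero at the start; "ft_torque": the same for the moment, N m; "gripper_width": opening from 0.0 (shut) to 1.0 (fully open); "gripper_force": force on a finger pad.
Only numpy, scipy, OpenCV 4.12 (cv2) and the standard library are available. Lean on these libraries where they do the work, as an engineer would, in place of code of your own. Each camera call takes 0.05 s, during which the arm holds its last target. There are 200 camera calls.

TASK

Photograph the ring cake tin for the sale catalogue: set it down upright, not dropped, on the photo board with its base wholly on the yellow disc, and let go of it. Then half-press the camera's red two-stage shutter button to its first click and keep it there for about a second so that the camera focuses, then press it right down to take the picture, and let it come back up. Leave the plain tin, the mug and the spatula where they are, and take no picture before the tin is in place.

Things in the scene. Friction and masses are not known exactly. Their poses are not given: they have to be found in the camera images.
- ring_tin: The ring cake tin: bare aluminium, round, loose, about 0.25 kg (varies). Rim 130 mm across, 55 mm high; base 104 mm across; the closed, dark-topped tube in its middle stands 88 mm high, from 50 mm up a straight cylinder 30 mm in diameter, to be gripped from above with the fingertips above the rim. Origin: centre of the underside; z up. Starts standing on the table.
- plain_tin: A bystander: a copper-coloured round tin without a tube, rim 130 mm across, 55 mm high, loose. Origin: centre of its underside.
- mug: A bystander: a white mug, 76 mm across and 90 mm high, loose. Origin: centre of its underside.
- spatula: A bystander: a spatula with a wooden handle, 280 mm long, lying on the table at the right, loose. Origin: the middle of its length, on its underside; it lies along its x.
- board: The photo board, fixed: a grey base 220 mm (its x) by 240 mm (its y), 12 mm thick, with an upright grey backing 10 mm thick and 100 mm high along its -x edge (the edge farthest from the camera). Origin: centre of the base's underside, on the table; z up.
- mark (a point): Centre of the yellow disc, 170 mm across, painted flat on the board's base at its middle; at the level of the base's upper face (12 mm above the table). z up.
- camera: The camera on a stand fixed to the table, black, grey top band: body 140 mm wide (its y), 52 mm deep (its x), 75 to 160 mm above the table. The lens points along -x to the board. The shutter button is on top at x = 0, y = +45 mm; beside it a viewfinder hump 44 mm wide, 17 mm high, at y = -12 mm. Origin: on the table under its middle; z up.
- shutter_top (a point): Centre of the top face of the red shutter button, a round cap 24 mm across, 185 mm above the table when untouched; moves with the cap. It is pressed straight down, 10 mm in all, in two stages of 5 mm, and springs back when let go.
- shutter_half (a joint): First stage of the button, 0 (up) to 0.005 m (at the first click). It starts to move at 1.2 N and reaches the click at 2.5 N. Past the click the button stands firm until the push reaches 7 N: a push of 3.5 to 6 N holds it half-pressed.
- shutter_full (a joint): Second stage of the button, 0 to 0.005 m (right down, picture taken). It starts to move at 7 N, after the first stage is at its click, and is at its stop at 10 N.
Not all that is in view belongs to the job. Of the things that look like the camera, take the one that is farthest from the robot's base at the start. Leave any blue look-alike of the ring_tin alone.

How it is judged:
On the way, in this order (a step that is already met when the one before it is completed fails the run):
1. the ring tin stands upright on the yellow disc, its base wholly on it, and is let go (horizontal distance between ring_tin and mark below 0.033 m and z of ring_tin in the frame of mark below 0.006 m and angle between ring_tin's own z axis and vertical below 0.1 rad and contact force between the fingers and ring_tin below 0.5 N), for 0.2 s.
2. the shutter button is held half-pressed: first stage more than 3 mm in, second stage less than 2 mm (value of joint shutter_half above 0.003 m and value of joint shutter_full below 0.002 m), for 0.5 s.
3. the shutter button is pressed right down: second stage more than 3.5 mm in (value of joint shutter_full above 0.0035 m), for 0.05 s.
At the end, for the whole second after the job is handed in: The ring tin stands at rest and upright (within 0.1 rad) on the board, its centre within 33 mm of the centre of the yellow disc, and the shutter button has come back up (each stage less than 1.5 mm in) (horizontal distance between ring_tin and mark below 0.033 m and z of ring_tin in the frame of mark below 0.006 m and angle between ring_tin's own z axis and vertical below 0.1 rad and linear speed of ring_tin below 0.02 m/s and value of joint each of shutter_half, shutter_full below 0.0015 m); the robot touches nothing.
It fails at once if a picture taken (second stage more than 3 mm in) while the ring tin is not on the yellow disc (value of joint shutter_full above 0.003 m and not (horizontal distance between ring_tin and mark below 0.033 m and z of ring_tin in the frame of mark below 0.006 m and angle between ring_tin's own z axis and vertical below 0.1 rad)).
It fails at once if the ring tin let fall: out of the fingers with its base more than about 30 mm above the board (height (world z) of ring_tin above 0.042 m and contact force between the fingers and ring_tin below 0.05 N).
It fails at once if the ring tin tipped over (more than 0.6 rad) (angle between ring_tin's own z axis and vertical above 0.6 rad).
It fails at once if the plain tin, the mug or the spatula pushed more than 30 mm (distance of any of plain_tin, mug, spatula from where it was at the start of the episode above 0.03 m).
It also fails if it takes over 58 s, if anything falls off the work surface, if the arm or the gripper's body presses on something with over 40 N, if the wrist force passes 120 N, or if a joint passes its speed limit or range.

## Working session

There is one attempt and no reset: what is moved stays moved. The work goes in short steps, Python scripts to look and compute and a shell command to move; the robot and the scene stay as the last step left them, time stands still between calls to the robot, and variables do not carry over. Pictures are saved under pics/ and viewed, at most 10 in all, crops included, and the job is handed in when it is done.

```bash
mkdir -p pics
cat > h.py <<'E'
import numpy as np,cv2
from plant import *
def cloud(name,depth):
    m=camera_model(name);R=np.array(m["R"]);t=np.array(m["t"])
    v,u=np.mgrid[:depth.shape[0],:depth.shape[1]]
    c=np.stack([(u-m["cx"])/m["fx"]*depth,(v-m["cy"])/m["fy"]*depth,depth],-1)
    w=(c-t)@R; w[depth<=0]=np.nan
    return w
def proj(name,X):
    m=camera_model(name);c=np.array(m["R"])@np.array(X)+np.array(m["t"])
    return m["fx"]*c[0]/c[2]+m["cx"],m["fy"]*c[1]/c[2]+m["cy"]
E
python3 - <<'E'
from h import *
np.set_printoptions(precision=3,suppress=True)
for n in("side","top"):
    p,d=snapshot(n);cv2.imwrite(f"pics/{n}0.png",p[:,:,::-1]);w=cloud(n,d)
    np.save(f"{n}0.npy",w)
    print(n,camera_model(n))
    for k in("ring_tin","plain_tin","mug","spatula","board","camera","shutter_top"):
        for r in outline_of(n,k):
            q=w[r["region"]]; q=q[~np.isnan(q[:,0])]
            print(k,round(r["p"],2),r["bbox"],len(q) and (np.percentile(q,[2,50,98],axis=0)).round(3).tolist())
print(get_state())
E
```

```text
side {'fx': 382.809375592083, 'fy': 382.809375592083, 'cx': 254.67792332538096, 'cy': 191.04643151581982, 'R': array([[-0.803, -0.596, -0.002],
       [-0.446,  0.602, -0.662],
       [ 0.396, -0.53 , -0.75 ]]), 't': array([0.386, 0.35 , 1.268])}
ring_tin 0.91 [278.6, 152.2, 28.4, 21.3] [[0.494, -0.406, -0.001], [0.549, -0.347, 0.032], [0.613, -0.283, 0.086]]
ring_tin 0.62 [359.0, 158.4, 11.1, 18.8] [[0.161, -0.533, -0.003], [0.27, -0.507, 0.039], [0.287, -0.044, 0.473]]
ring_tin 0.62 [198.2, 168.8, 31.9, 28.2] [[0.674, -0.118, -0.002], [0.732, -0.057, 0.03], [0.793, 0.002, 0.087]]
plain_tin 0.62 [293.0, 178.7, 30.0, 29.0] [[0.333, -0.307, -0.001], [0.394, -0.269, 0.02], [0.446, -0.187, 0.054]]
mug 0.77 [225.2, 141.2, 28.0, 27.7] [[0.701, -0.284, -0.004], [0.739, -0.23, 0.051], [0.797, -0.184, 0.089]]
spatula 0.68 [257.0, 126.5, 52.7, 25.0] [[0.53, -0.505, -0.004], [0.726, -0.467, 0.004], [0.798, -0.448, 0.02]]
board 0.88 [201.9, 192.2, 89.2, 87.6] [[0.352, -0.033, 0.004], [0.465, 0.062, 0.012], [0.59, 0.187, 0.098]]
board 0.22 [187.6, 271.5, 6.9, 4.9] [[0.449, 0.344, 0.174], [0.457,
[... 1608 characters left out ...]
[0.352, 0.409, 0.184]]
camera 0.56 [137.1, 178.9, 36.9, 44.1] [[0.433, 0.282, 0.006], [0.49, 0.328, 0.15], [0.567, 0.38, 0.183]]
camera 0.34 [291.2, 217.9, 31.6, 31.8] [[0.327, -0.306, -0.004], [0.389, -0.253, 0.006], [0.444, -0.191, 0.057]]
{'time': 0.8, 'qpos': array([-1.301,  0.276,  1.505,  0.   ,  1.361, -0.121]), 'dq': array([-0.001, -0.001, -0.002, -0.   , -0.   ,  0.001]), 'joint_efforts': array([ -0.   , -40.441, -23.749,   0.07 ,   0.025,  -0.   ]), 'position': array([ 0.219, -0.532,  0.207]), 'eef_rot': array([3.082, 0.61 , 0.   ]), 'contact_force': array([-0.156, -0.159,  0.492]), 'ft_torque': array([0.018, 0.003, 0.023]), 'gripper_force': 0.0, 'gripper_width': 1.002027840668528}
```

View pics/side0.png

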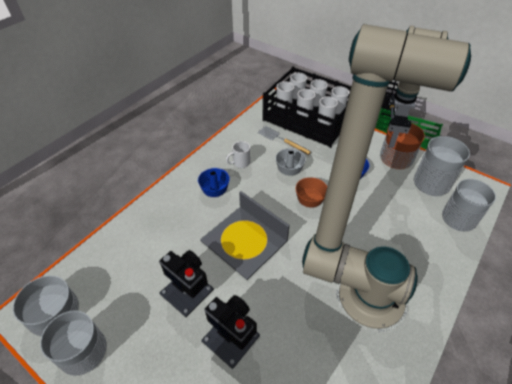

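View pics/top0.png

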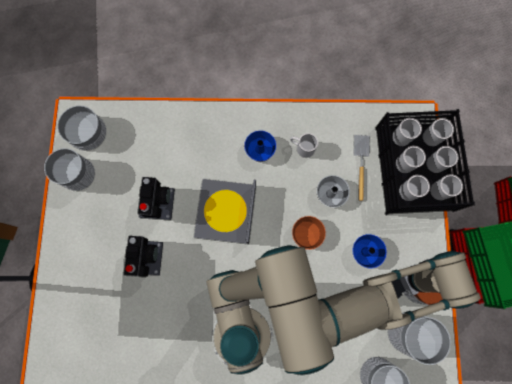

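The top view shows the bare aluminium ring tin at (333,191). The blue ring tins at (260,146) and (369,251) and the copper plain tin at (309,232) could be mistaken for it. The two cameras are at (155,199) and (143,257). The first one, at about (0.49,0.33), is farther from the base, so I'll use it. I'll measure now and check a close crop.

Run:
```python
from h import *
np.set_printoptions(precision=4,suppress=True)
ims={n:cv2.imread(f"pics/{n}0.png") for n in("side","top")}
for n,im in ims.items():
    w=np.load(f"{n}0.npy");hsv=cv2.cvtColor(im,cv2.COLOR_BGR2HSV);h,s,v=cv2.split(hsv);z=w[...,2]
    def near(x,y,r):return np.hypot(w[...,0]-x,w[...,1]-y)<r
    y=(h>20)&(h<35)&(s>150)&near(.47,.08,.12)
    print(n,"mark",y.sum(),(np.nanmin(w[y],0)+np.nanmax(w[y],0))/2,np.nanmean(w[y],0),np.nanmax(w[y],0)-np.nanmin(w[y],0))
    t=near(.55,-.348,.09)&(z>.078)
    print("tube top",t.sum(),np.nanmean(w[t],0))
    rim=near(.55,-.348,.09)&(z>.048)&(z<.065)
    q=w[rim];(a,b),r=cv2.minEnclosingCircle(q[:,:2].astype(np.float32));print("rim",rim.sum(),a,b,r)
    b=((h<8)|(h>172))&(s>130)&near(.49,.34,.12)&(z>.15)
    print("btn",b.sum(),np.nanmean(w[b],0),np.nanmax(w[b],0),np.nanmin(w[b],0))
    t=near(.49,.34,.12)&(z>.15)&(z<.168);print("camtop",np.nanmin(w[t],0),np.nanmax(w[t],0))
    t=near(.47,.08,.2)&(z>.08)&(z<.12)&(w[...,1]<.03);q=w[t];print("back",q.min(0),q.max(0),np.polyfit(q[:,0],q[:,1],1))
top=ims["top"];a=cv2.resize(top[150:230,285:385],(400,320),interpolation=2);b=cv2.resize(top[160:240,100:200],(400,320),interpolation=2)
cv2.imwrite("pics/crop.png",np.hstack([a,b]))
```

```text
side mark 1390 [0.4756 0.0732 0.011 ] [0.4746 0.0771 0.0112] [0.1718 0.1708 0.0168]
tube top 34 [ 0.5502 -0.3439  0.0851]
rim 103 0.5515033006668091 -0.34632572531700134 0.06751924753189087
btn 74 [0.4645 0.3501 0.1755] [0.4867 0.3655 0.1866] [0.4481 0.3265 0.1501]
camtop [0.4325 0.2854 0.15  ] [0.5747 0.3821 0.168 ]
back [ 0.3447 -0.0423  0.08  ] [ 0.5824 -0.0079  0.1055] [-0.1046  0.0241]
top mark 1418 [0.4745 0.0763 0.0128] [0.4738 0.0766 0.0123] [0.166  0.1682 0.0237]
tube top 51 [ 0.5474 -0.3448  0.0871]
rim 113 0.5478595495223999 -0.34517768025398254 0.06529460102319717
btn 49 [0.4611 0.3563 0.1777] [0.478  0.3751 0.1893] [0.4481 0.3437 0.1557]
camtop [0.4316 0.2842 0.15  ] [0.5728 0.3827 0.168 ]
back [ 0.3431 -0.0431  0.0818] [ 0.5791 -0.0119  0.1066] [-0.107   0.0226]
```

View pics/crop.png

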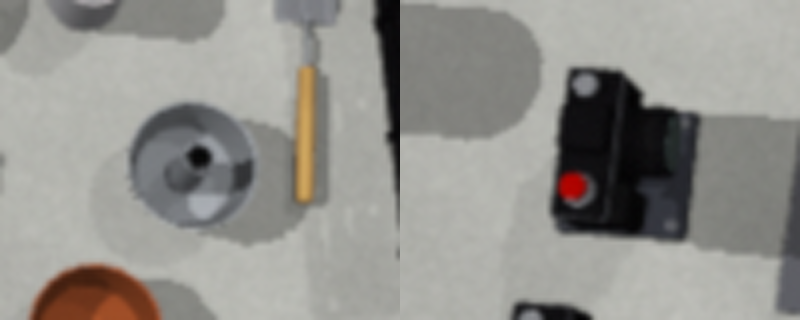

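The crop confirms the bare tin with the dark-topped tube, and the red button on the far camera. I'll move above the tin.

```bash
python3 -m jog '[{"tx":5.5,"ty":3,"tz":0},{"tx":11,"ty":6.2},{"tx":16.5,"ty":9.3},{"tx":22,"ty":12.5},{"tx":27.5,"ty":15.6},{"tx":33,"ty":18.7},{"tx":33,"ty":18.7,"tz":-2},{"tx":33,"ty":18.7,"tz":-2},{"tx":33,"ty":18.7,"tz":-2}]'
python3 - <<'E'
from h import *
for n in("side","top"):
    p,d=snapshot(n);cv2.imwrite(f"pics/{n}1.png",p[:,:,::-1]);w=cloud(n,d);z=w[...,2]
    for k in("ring_tin",):
        for r in look_for(n,k): print(n,r)
a=cv2.imread("pics/side1.png")
cv2.imwrite("pics/c1.png",cv2.resize(a[60:210,210:410],(800,600),interpolation=2))
E
```

```text
side {'bbox': [196.0, 167.1, 34.5, 33.5], 'p': 0.83}
side {'bbox': [275.6, 148.9, 31.0, 27.9], 'p': 0.73}
side {'bbox': [360.5, 162.5, 11.3, 16.7], 'p': 0.53}
top {'bbox': [317.9, 179.7, 32.6, 27.1], 'p': 0.98}
top {'bbox': [243.6, 131.1, 33.9, 30.1], 'p': 0.76}
top {'bbox': [352.7, 232.5, 34.0, 38.6], 'p': 0.59}invalid input at $[0]: expected keys tx, ty, tz, wx, wy, wz, claw
```

View pics/c1.png

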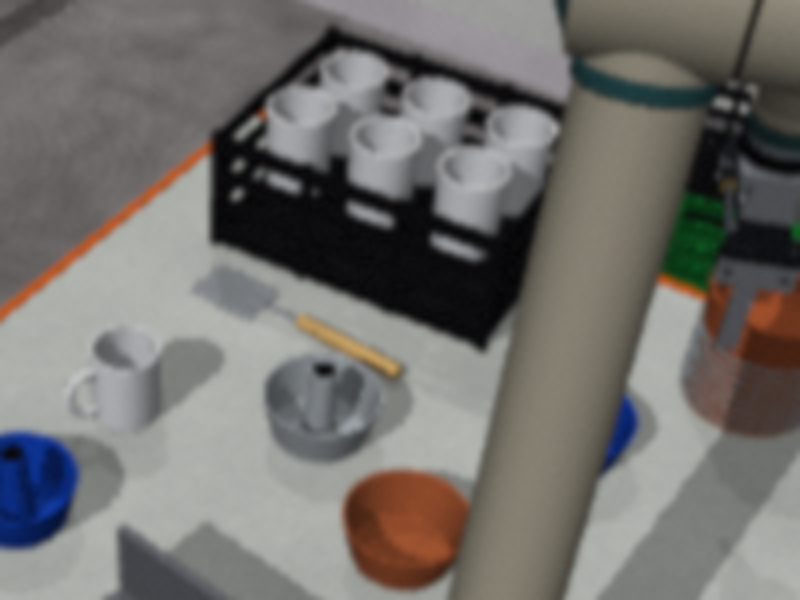

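The view is unchanged because the move was refused: every key is required in each row. A bin holding something copper stands near the gripper, so I'll go up first.

```bash
python3 -m jog '[{"tx":0,"ty":0,"tz":5,"wx":0,"wy":0,"wz":0,"claw":1},{"tx":5.5,"ty":3,"tz":5,"wx":0,"wy":0,"wz":0,"claw":1},{"tx":11,"ty":6.2,"tz":5,"wx":0,"wy":0,"wz":0,"claw":1},{"tx":16.5,"ty":9.3,"tz":5,"wx":0,"wy":0,"wz":0,"claw":1},{"tx":22,"ty":12.5,"tz":4,"wx":0,"wy":0,"wz":0,"claw":1},{"tx":27.5,"ty":15.6,"tz":2,"wx":0,"wy":0,"wz":0,"claw":1},{"tx":33,"ty":18.7,"tz":0,"wx":0,"wy":0,"wz":0,"claw":1},{"tx":33,"ty":18.7,"tz":-3,"wx":0,"wy":0,"wz":0,"claw":1},{"tx":33,"ty":18.7,"tz":-4,"wx":0,"wy":0,"wz":0,"claw":1},{"tx":33,"ty":18.7,"tz":-4,"wx":0,"wy":0,"wz":0,"claw":1},{"tx":33,"ty":18.7,"tz":-4,"wx":0,"wy":0,"wz":0,"claw":1}]'
python3 - <<'E'
from h import *
for n in("side","top"):
    p,d=snapshot(n);cv2.imwrite(f"pics/{n}2.png",p[:,:,::-1]);w=cloud(n,d);z=w[...,2]
    t=(np.hypot(w[...,0]-.549,w[...,1]+.345)<.09)&(z<.095)&(z>.075);print(n,t.sum(),np.nanmean(w[t],0))
a=cv2.imread("pics/side2.png");b=cv2.imread("pics/top2.png")
cv2.imwrite("pics/c2.png",np.hstack([cv2.resize(a[80:200,240:340],(400,480),interpolation=2),cv2.resize(b[120:240,280:380],(400,480),interpolation=2)]))
E
```

```text
time: 2.38
position: [0.5489, -0.346, 0.1681]
eef_rot: [3.08, 0.607, 0.002]
contact_force: [-0.3, -0.1, -0.5]
gripper_width: 0.999
gripper_force: 0.0
side 40 [ 0.54918458 -0.34148358  0.08517866]
top 9 [ 0.53866591 -0.35106384  0.08758779]
```

View pics/c2.png

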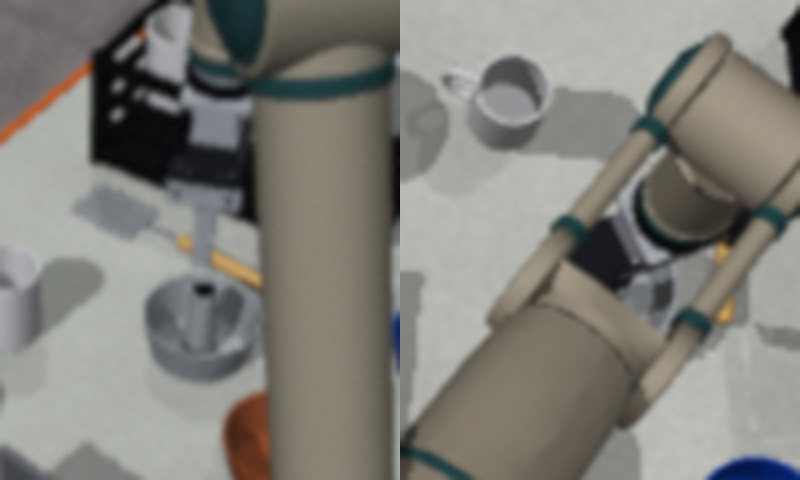

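The side view shows the open fingers directly above the tube, which is at (205,290) in the left crop. Nothing is in the way, so I'll go down to TCP z 0.085, close, and lift a little.

```bash
python3 -m jog '[{"tx":0,"ty":0.1,"tz":-4,"wx":0,"wy":0,"wz":0,"claw":1},{"tx":0,"ty":0.1,"tz":-7,"wx":0,"wy":0,"wz":0,"claw":1},{"tx":0,"ty":0.1,"tz":-8.3,"wx":0,"wy":0,"wz":0,"claw":1},{"tx":0,"ty":0.1,"tz":-8.3,"wx":0,"wy":0,"wz":0,"claw":0.6},{"tx":0,"ty":0.1,"tz":-8.3,"wx":0,"wy":0,"wz":0,"claw":0.1},{"tx":0,"ty":0.1,"tz":-8.3,"wx":0,"wy":0,"wz":0,"claw":0.1},{"tx":0,"ty":0.1,"tz":-8.3,"wx":0,"wy":0,"wz":0,"claw":0.1},{"tx":0,"ty":0.1,"tz":-8.3,"wx":0,"wy":0,"wz":0,"claw":0.1},{"tx":0,"ty":0.1,"tz":-8.3,"wx":0,"wy":0,"wz":0,"claw":0.1},{"tx":0,"ty":0.1,"tz":-8.3,"wx":0,"wy":0,"wz":0,"claw":0.1}]'
```

```text
time: 3.72
position: [0.5495, -0.3443, 0.0837]
eef_rot: [3.08, 0.61, 0.001]
contact_force: [1.6, -1.0, -0.1]
gripper_width: 0.305
gripper_force: 30.0
```

```bash
python3 -m jog '[{"tx":0,"ty":0,"tz":3,"wx":0,"wy":0,"wz":0,"claw":0.1},{"tx":0,"ty":0,"tz":7,"wx":0,"wy":0,"wz":0,"claw":0.1},{"tx":0,"ty":0,"tz":11,"wx":0,"wy":0,"wz":0,"claw":0.1},{"tx":-0.5,"ty":3,"tz":15,"wx":0,"wy":0,"wz":0,"claw":0.1},{"tx":-1.4,"ty":8,"tz":16,"wx":0,"wy":0,"wz":0,"claw":0.1},{"tx":-2.3,"ty":13,"tz":16,"wx":0,"wy":0,"wz":0,"claw":0.1},{"tx":-3.2,"ty":18,"tz":16,"wx":0,"wy":0,"wz":0,"claw":0.1},{"tx":-4.1,"ty":23,"tz":16,"wx":0,"wy":0,"wz":0,"claw":0.1},{"tx":-5,"ty":28,"tz":16,"wx":0,"wy":0,"wz":0,"claw":0.1},{"tx":-5.9,"ty":33,"tz":16,"wx":0,"wy":0,"wz":0,"claw":0.1},{"tx":-6.8,"ty":38,"tz":16,"wx":0,"wy":0,"wz":0,"claw":0.1},{"tx":-7.5,"ty":42.1,"tz":16,"wx":0,"wy":0,"wz":0,"claw":0.1}]'
python3 -m jog '[{"tx":0,"ty":0,"tz":-3,"wx":0,"wy":0,"wz":0,"claw":0.1},{"tx":0,"ty":0,"tz":-7,"wx":0,"wy":0,"wz":0,"claw":0.1},{"tx":0,"ty":0,"tz":-10,"wx":0,"wy":0,"wz":0,"claw":0.1},{"tx":0,"ty":0,"tz":-10,"wx":0,"wy":0,"wz":0,"claw":0.1},{"tx":0,"ty":0,"tz":-10,"wx":0,"wy":0,"wz":0,"claw":0.1}]'
python3 - <<'E'
from h import *
print(get_state()["gripper_width"])
p,d=snapshot("side");w=cloud("side",d);cv2.imwrite("pics/side3.png",p[:,:,::-1]);m=(np.hypot(w[...,0]-.474,w[...,1]-.077)<.075)&(w[...,2]<.13)&(w[...,2]>.09)
print(np.nanmin(w[m],0),np.nanmax(w[m],0))
cv2.imwrite("pics/c3.png",cv2.resize(p[130:290,150:310,::-1],(560,560),interpolation=2))
E
```

```text
time: 5.22
position: [0.4724, 0.0793, 0.2427]
eef_rot: [-3.081, -0.611, 0.003]
contact_force: [0.6, 0.1, -3.9]
gripper_width: 0.305
gripper_force: 30.0
time: 5.85
position: [0.4747, 0.0774, 0.1443]
eef_rot: [3.082, 0.61, 0.002]
contact_force: [-0.4, 0.3, -2.7]
gripper_width: 0.304
gripper_force: 30.0
0.30412900780947977
[0.41048691 0.01273568 0.09015847] [0.53775911 0.1437172  0.1298728 ]
```

View pics/c3.png

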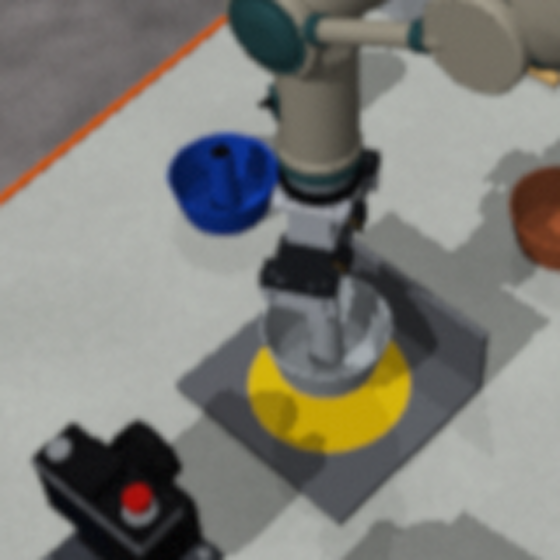

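The tin hangs upright over the disc, with its base about 49 mm above the board. I'll lower it gently.

```bash
python3 -m jog '[{"tx":0,"ty":0,"tz":-2,"wx":0,"wy":0,"wz":0,"claw":0.1},{"tx":0,"ty":0,"tz":-3.5,"wx":0,"wy":0,"wz":0,"claw":0.1},{"tx":0,"ty":0,"tz":-4.3,"wx":0,"wy":0,"wz":0,"claw":0.1},{"tx":0,"ty":0,"tz":-4.5,"wx":0,"wy":0,"wz":0,"claw":0.1},{"tx":0,"ty":0,"tz":-4.7,"wx":0,"wy":0,"wz":0,"claw":0.1},{"tx":0,"ty":0,"tz":-4.8,"wx":0,"wy":0,"wz":0,"claw":0.1},{"tx":0,"ty":0,"tz":-4.8,"wx":0,"wy":0,"wz":0,"claw":0.1},{"tx":0,"ty":0,"tz":-4.8,"wx":0,"wy":0,"wz":0,"claw":0.1}]'
```

```text
time: 6.9
position: [0.4742, 0.0773, 0.0957]
eef_rot: [3.082, 0.61, 0.001]
contact_force: [0.5, -0.3, -2.5]
gripper_width: 0.303
gripper_force: 30.0
```

```bash
python3 -m jog '[{"tx":0,"ty":0,"tz":-0.1,"wx":0,"wy":0,"wz":0,"claw":0.1},{"tx":0,"ty":0,"tz":-0.1,"wx":0,"wy":0,"wz":0,"claw":0.1},{"tx":0,"ty":0,"tz":-0.1,"wx":0,"wy":0,"wz":0,"claw":0.1}]'; python3 -m jog '[{"tx":0,"ty":0,"tz":-0.1,"wx":0,"wy":0,"wz":0,"claw":0.1},{"tx":0,"ty":0,"tz":-0.1,"wx":0,"wy":0,"wz":0,"claw":0.1}]'
```

```text
time: 7.28
position: [0.4743, 0.0772, 0.0955]
eef_rot: [3.081, 0.61, 0.001]
contact_force: [-2.4, -1.1, 5.0]
gripper_width: 0.302
gripper_force: 30.0
time: 7.52
position: [0.4743, 0.0772, 0.0954]
eef_rot: [3.081, 0.61, 0.002]
contact_force: [-4.8, -0.0, 11.9]
gripper_width: 0.306
gripper_force: 30.0
```

The tin is on the board. I'll release it and retreat straight up.

```bash
python3 -m jog '[{"tx":0,"ty":0,"tz":0.1,"wx":0,"wy":0,"wz":0,"claw":0.5},{"tx":0,"ty":0,"tz":0.1,"wx":0,"wy":0,"wz":0,"claw":0.8},{"tx":0,"ty":0,"tz":0.1,"wx":0,"wy":0,"wz":0,"claw":0.8},{"tx":0,"ty":0,"tz":0.1,"wx":0,"wy":0,"wz":0,"claw":0.8},{"tx":0,"ty":0,"tz":3,"wx":0,"wy":0,"wz":0,"claw":0.8},{"tx":0,"ty":0,"tz":8,"wx":0,"wy":0,"wz":0,"claw":0.8},{"tx":0,"ty":0,"tz":14,"wx":0,"wy":0,"wz":0,"claw":0.8},{"tx":0,"ty":5,"tz":18,"wx":0,"wy":0,"wz":0,"claw":0.3},{"tx":0,"ty":10,"tz":18,"wx":0,"wy":0,"wz":0,"claw":0},{"tx":0,"ty":15,"tz":18,"wx":0,"wy":0,"wz":0,"claw":0},{"tx":0,"ty":15,"tz":18,"wx":0,"wy":0,"wz":0,"claw":0},{"tx":0,"ty":15,"tz":18,"wx":0,"wy":0,"wz":0,"claw":0}]'
python3 - <<'E'
from h import *
np.set_printoptions(precision=4,suppress=True)
from plant import nose_length
print("nose",nose_length() if callable(nose_length) else nose_length)
for n in("side","top"):
    p,d=snapshot(n);w=cloud(n,d);z=w[...,2];cv2.imwrite(f"pics/{n}4.png",p[:,:,::-1])
    m=(np.hypot(w[...,0]-.474,w[...,1]-.077)<.075)&(z>.055)&(z<.075)
    q=w[m];print(n,m.sum(),cv2.minEnclosingCircle(q[:,:2].astype(np.float32)),q[:,2].max())
    m=(np.hypot(w[...,0]-.474,w[...,1]-.077)<.075)&(z>.09)&(z<.12);print("tube",m.sum(),np.nanmean(w[m],0))
    h,s,v=cv2.split(cv2.cvtColor(p,cv2.COLOR_RGB2HSV))
    b=((h<8)|(h>172))&(s>130)&(np.hypot(w[...,0]-.465,w[...,1]-.352)<.03)&(z>.181)
    print("btn",b.sum(),np.nanmean(w[b],0),np.nanmin(w[b],0),np.nanmax(w[b],0))
    f=(z>.155)&(z<.166)&(np.hypot(w[...,0]-.503,w[...,1]-.334)<.1);q=w[f]
    print("cam rect",cv2.minAreaRect(q[:,:2].astype(np.float32)*1000))
a=cv2.imread("pics/side4.png");cv2.imwrite("pics/c4.png",cv2.resize(a[180:320,140:310],(680,560),interpolation=2))
E
```

```text
time: 9.02
position: [0.4738, 0.2269, 0.2731]
eef_rot: [3.081, 0.611, -0.002]
contact_force: [0.6, -0.1, -0.2]
gripper_width: 0.301
gripper_force: 0.0
nose 0.025
side 225 ((0.47376495599746704, 0.07800626754760742), 0.06644191592931747) 0.07486815881578272
tube 59 [0.4731 0.0806 0.0979]
btn 44 [0.4585 0.355  0.1842] [0.4478 0.343  0.1813] [0.4699 0.3648 0.189 ]
cam rect ((503.6585388183594, 351.108154296875), (55.661983489990234, 140.39776611328125), 86.7306137084961)
top 157 ((0.4720692038536072, 0.07909917831420898), 0.06490509957075119) 0.07216534761886537
tube 51 [0.4713 0.0782 0.0999]<stdin>:12: RuntimeWarning: Mean of empty slice
Traceback (most recent call last):
ValueError: zero-size array to reduction operation fmin which has no identity
```

The tin stands at about (0.473, 0.078), within 3 mm of the mark. Button is at (0.459, 0.355, 0.185). I'll go above it with the fingers shut.

```bash
python3 -m jog '[{"tx":-0.5,"ty":4,"tz":0,"wx":0,"wy":0,"wz":0,"claw":0},{"tx":-1,"ty":8,"tz":0,"wx":0,"wy":0,"wz":0,"claw":0},{"tx":-1.5,"ty":12.8,"tz":0,"wx":0,"wy":0,"wz":0,"claw":0},{"tx":-1.5,"ty":12.8,"tz":-2.5,"wx":0,"wy":0,"wz":0,"claw":0},{"tx":-1.5,"ty":12.8,"tz":-4.8,"wx":0,"wy":0,"wz":0,"claw":0},{"tx":-1.5,"ty":12.8,"tz":-4.8,"wx":0,"wy":0,"wz":0,"claw":0},{"tx":-1.5,"ty":12.8,"tz":-4.8,"wx":0,"wy":0,"wz":0,"claw":0}]'
python3 - <<'E'
from h import *
p,d=snapshot("side");q,_=snapshot("top")
f=lambda a:cv2.resize(a,(400,400),interpolation=2)
cv2.imwrite("pics/c5.png",np.hstack([f(p[220:320,140:240]),f(q[140:240,110:210])])[:,:,::-1])
E
```

```text
time: 10.0
position: [0.4599, 0.3547, 0.2265]
eef_rot: [-3.082, -0.608, -0.002]
contact_force: [0.2, 0.8, -0.5]
gripper_width: 0.003
gripper_force: 0.0
```

View pics/c5.png

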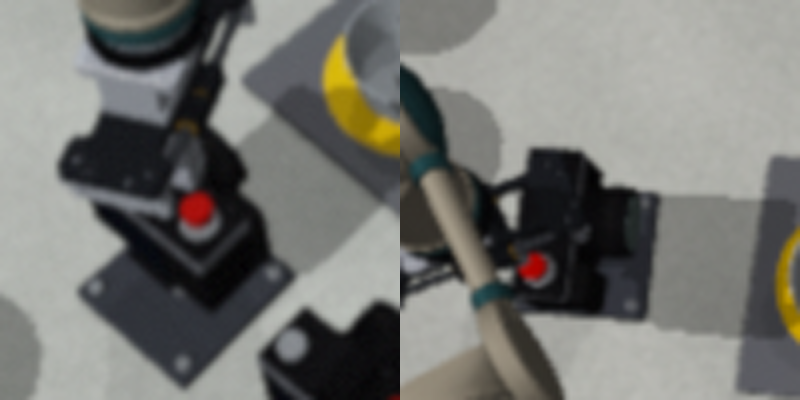

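Run:
```python
from h import *
np.set_printoptions(precision=4,suppress=True)
s=get_state();x=s["position"]
p,d=snapshot("side");w=cloud("side",d);z=w[...,2]
h,sa,v=cv2.split(cv2.cvtColor(p,cv2.COLOR_RGB2HSV))
b=((h<8)|(h>172))&(sa>130)&(np.hypot(w[...,0]-.465,w[...,1]-.352)<.04)
vv,uu=np.where(b);print("red px",len(uu),uu.mean(),vv.mean(),uu.min(),uu.max(),vv.min(),vv.max(),w[b&(z>.18)].min(0),w[b&(z>.18)].max(0))
print("tip px",proj("side",x-[0,0,.025]),"btn pred",proj("side",[.459,.355,.185]))
f=(z>.195)&(z<.235)&(np.hypot(w[...,0]-.46,w[...,1]-.355)<.035)
print("finger",f.sum(),w[f].min(0),w[f].max(0),np.median(w[f],0))
```

```text
red px 71 188.74647887323943 271.3521126760563 184 193 267 276 [0.4491 0.3425 0.1804] [0.4691 0.3654 0.1881]
tip px (np.float64(187.38365328884387), np.float64(268.6841064423778)) btn pred (np.float64(188.42712098613697), np.float64(271.7451116006062))
finger 5 [0.4491 0.3451 0.2267] [0.4538 0.3583 0.2349] [0.45   0.3546 0.2316]
```

The tip is over the cap to within a few mm. I'll press slowly and watch the force.

```bash
python3 -m jog '[{"tx":-0.1,"ty":0,"tz":-1,"wx":0,"wy":0,"wz":0,"claw":0},{"tx":-0.1,"ty":0,"tz":-1.5,"wx":0,"wy":0,"wz":0,"claw":0},{"tx":-0.1,"ty":0,"tz":-1.7,"wx":0,"wy":0,"wz":0,"claw":0},{"tx":-0.1,"ty":0,"tz":-1.7,"wx":0,"wy":0,"wz":0,"claw":0}]'
python3 -m jog '[{"tx":0,"ty":0,"tz":-0.2,"wx":0,"wy":0,"wz":0,"claw":0},{"tx":0,"ty":0,"tz":-0.2,"wx":0,"wy":0,"wz":0,"claw":0}]'
```

```text
time: 10.65
position: [0.4579, 0.3553, 0.2082]
eef_rot: [3.082, 0.61, -0.001]
contact_force: [-0.4, -0.2, -0.1]
gripper_width: 0.006
gripper_force: 0.0
time: 10.9
position: [0.458, 0.3554, 0.2065]
eef_rot: [3.082, 0.61, -0.0]
contact_force: [0.2, -0.0, -0.8]
gripper_width: 0.001
gripper_force: 0.0
```

```bash
for i in 1 2; do python3 -m jog '[{"tx":0,"ty":0,"tz":-0.1,"wx":0,"wy":0,"wz":0,"claw":0},{"tx":0,"ty":0,"tz":-0.1,"wx":0,"wy":0,"wz":0,"claw":0}]' | egrep 'pos|contact'; done
```

```text
position: [0.458, 0.3553, 0.2055]
contact_force: [-0.2, -0.1, -0.4]
position: [0.458, 0.3553, 0.2044]
contact_force: [0.7, 0.2, 0.4]
```

Run:
```python
from h import *
np.set_printoptions(precision=4,suppress=True)
p,d=snapshot("side");w=cloud("side",d);z=w[...,2]
h,sa,v=cv2.split(cv2.cvtColor(p,cv2.COLOR_RGB2HSV))
b=((h<8)|(h>172))&(sa>130)&(np.hypot(w[...,0]-.465,w[...,1]-.352)<.04)
vv,uu=np.where(b);print(len(uu),uu.mean(),vv.mean(),uu.min(),uu.max(),vv.min(),vv.max(),np.percentile(z[b],[50,90,100]))
cv2.imwrite("pics/c6.png",cv2.resize(p[235:295,155:215,::-1],(600,600),interpolation=2))
```

```text
44 189.45454545454547 272.5681818181818 185 194 269 276 [0.1831 0.1864 0.2086]
```

View pics/c6.png

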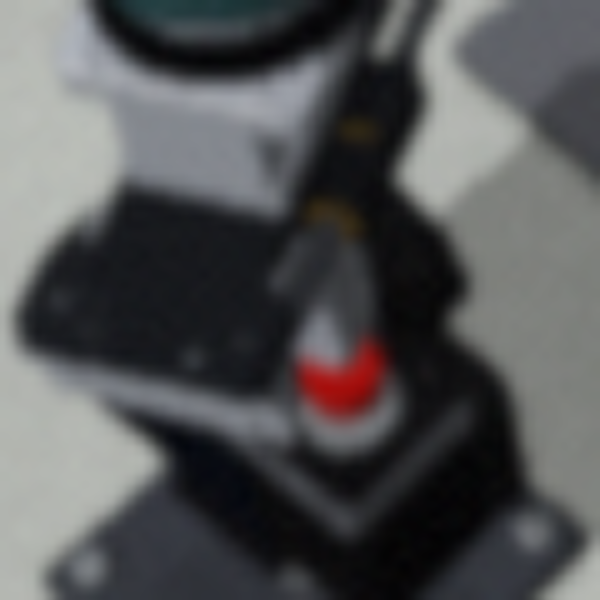

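The fingertip is over the middle of the cap (340,360 in the crop), and the cap still appears to be up. I'll keep going in 1 mm steps.

```bash
for i in 1 2; do python3 -m jog '[{"tx":0,"ty":0,"tz":-0.1,"wx":0,"wy":0,"wz":0,"claw":0},{"tx":0,"ty":0,"tz":-0.1,"wx":0,"wy":0,"wz":0,"claw":0}]' | egrep 'time|pos|contact'; python3 -c "
from plant import *
import numpy as np
f=[]
for i in range(4): snapshot('side');f.append(get_state()['contact_force'][2])
print(np.round(f,2))"; done
```

```text
time: 11.7
position: [0.458, 0.3553, 0.2034]
contact_force: [0.9, 0.2, 1.0]
[ 0.16 -0.4  -0.25 -0.55]
time: 12.15
position: [0.458, 0.3553, 0.2024]
contact_force: [0.4, -0.0, 0.2]
[-0.48 -0.11 -0.22  0.02]
```

Run:
```python
from h import *
np.set_printoptions(precision=3,suppress=True,linewidth=180)
p,d=snapshot("side");w=cloud("side",d);z=w[...,2]
h,sa,v=cv2.split(cv2.cvtColor(p,cv2.COLOR_RGB2HSV))
b=((h<8)|(h>172))&(sa>130)
for c in range(262,281):
    print(c," ".join(("R" if b[c,u] else ".")+"%3d"%(1000*z[c,u]) for u in range(180,198)))
print(w[268:279:2,188]); print("tip",proj("side",get_state()["position"]-[0,0,.025]))
cv2.imwrite("pics/c7.png",cv2.resize(p[235:295,155:215,::-1],(600,600),interpolation=0))
```

```text
262 .343 .340 .333 .261 .265 .315 .313 .312 .253 .242 .235 .231 .143 .140 .145 .138 .137 .137
263 .341 .343 .330 .256 .318 .314 .315 .311 .250 .236 .229 .226 .138 .138 .139 .141 .135 .131
264 .339 .338 .249 .250 .313 .314 .315 .254 .243 .233 .229 .221 .139 .137 .137 .134 .133 .134
265 .342 .339 .341 .339 .315 .315 .314 .249 .242 .236 .226 .217 .139 .138 .133 .133 .127 .129
266 .340 .341 .340 .338 .316 .313 .243 .245 .238 .235 .217 .212 .134 .134 .130 .133 .126 .120
267 .341 .339 .340 .341 .334 .314 .238 .239 .235 .230 .214 .209 .134 .132 .130 .123 .122 .144
268 .342 .342 .339 .338 .336 .228 .232 .230 .232 .226 .210 .206 .159 .125 .129 .119 .148 .150
269 .341 .339 .339 .339 .332 .221 .227 .227 .226 .220 .213 R203 R158 R159 .120 .152 .149 .153
270 .340 .342 .339 .336 .310 .213 .219 .219 .224 .218 .209 R182 R179 R158 .155 .156 .149 .148
271 .342 .340 .337 .332 .209 .212 .212 .213 .219 .213 R208 R183 R180 R159 .160 .158 .154 .152
272 .340 .339 .336 .330 .158 R183 R182 R185 R181 R205 R181 R182 R182 R160 .159 .162 .157 .158
273 .339 .338 .334 .327 .161 R184 R183 R183 R187 R185 R183 R183 R1
[... 181 characters left out ...]
R179 .175 .164 .166 .157 .161 .157
276 .327 .330 .324 .316 .312 .160 .174 .178 R180 R178 .175 .174 .163 .162 .161 .158 .157 .163
277 .308 .323 .310 .313 .305 .159 .164 .164 .172 .173 .162 .164 .163 .164 .160 .160 .153 .159
278 .304 .301 .306 .308 .302 .161 .161 .161 .164 .164 .160 .163 .162 .163 .156 .156 .161 .153
279 .156 .300 .300 .302 .300 .157 .164 .161 .162 .161 .162 .162 .164 .160 .158 .160 .162 .154
280 .152 .155 .154 .158 .155 .159 .160 .159 .159 .158 .159 .157 .159 .159 .157 .157 .158 .155
[[0.445 0.363 0.232]
 [0.444 0.365 0.224]
 [0.461 0.355 0.182]
 [0.457 0.36  0.181]
 [0.452 0.365 0.181]
 [0.456 0.364 0.164]]
tip (np.float64(188.92833422112105), np.float64(273.28050727669233))
```

View pics/c7.png

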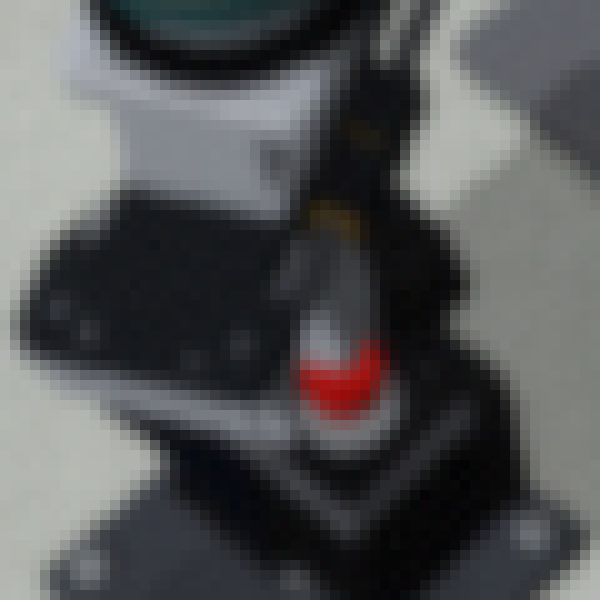

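The depth around the cap shows the visible fingertip ending near z≈0.20–0.21, with the cap still up at 0.183. The shut fingers are shorter than nominal, so I'll keep going down on force feedback.

```bash
cat > f.py <<'E'
from plant import *
import numpy as np
f=[]
for i in range(4): snapshot('side');f.append(get_state()['contact_force'])
s=get_state();print(round(s['time'],2),s['position'].round(4),np.mean(f,0).round(2))
E
for i in 1 2 3; do python3 -m jog '[{"tx":0,"ty":0,"tz":-0.2,"wx":0,"wy":0,"wz":0,"claw":0},{"tx":0,"ty":0,"tz":-0.2,"wx":0,"wy":0,"wz":0,"claw":0}]' >/dev/null; python3 f.py; done
```

```text
12.85 [0.458  0.3553 0.2005] [0.15 0.08 0.22]
13.3 [0.4581 0.3553 0.1985] [ 0.21 -0.36  0.04]
13.75 [0.4581 0.3553 0.1965] [-0.1  -0.07  0.01]
```

```bash
for i in 1 2; do python3 -m jog '[{"tx":0,"ty":0,"tz":-0.2,"wx":0,"wy":0,"wz":0,"claw":0},{"tx":0,"ty":0,"tz":-0.2,"wx":0,"wy":0,"wz":0,"claw":0}]' >/dev/null; python3 f.py; done
python3 - <<'E'
from h import *
p,d=snapshot("side");w=cloud("side",d);z=w[...,2]
h,sa,v=cv2.split(cv2.cvtColor(p,cv2.COLOR_RGB2HSV))
b=((h<8)|(h>172))&(sa>130)
for c in range(266,280):
    print(c," ".join(("R" if b[c,u] else ".")+"%3d"%(1000*z[c,u]) for u in range(183,197)))
E
```

```text
14.2 [0.458  0.3553 0.1945] [ 0.26  0.35 -0.03]
14.65 [0.4581 0.3553 0.1925] [-0.2  -0.03  0.01]
266 .238 .304 .308 .303 .302 .236 .230 .221 .214 .204 .131 .133 .133 .125
267 .329 .304 .307 .304 .240 .234 .229 .217 .211 .199 .132 .128 .128 .124
268 .330 .327 .307 .302 .232 .232 .221 .214 .205 .199 .132 .122 .122 .150
269 .329 .333 .302 .222 .223 .227 .220 .213 .201 .160 .155 .118 .149 .149
270 .328 .329 .302 .215 .218 .221 .219 .207 .199 .182 .158 .155 .156 .152
271 .332 .323 .214 .213 .218 .215 .214 .206 .185 R183 R163 .157 .155 .153
272 .329 .322 .206 .207 .209 .210 .207 .199 R183 R185 .163 .156 .160 .157
273 .328 .302 R183 .200 .201 .202 .204 R197 R187 R182 .165 .158 .158 .161
274 .323 .314 R184 R181 R183 R180 R187 R182 R184 R179 .163 .163 .157 .158
275 .320 .313 .164 .180 R188 R184 R184 R183 R181 .178 .160 .164 .159 .153
276 .317 .310 .162 .173 .177 R179 R179 .176 .172 .165 .161 .161 .160 .158
277 .312 .308 .163 .163 .165 .175 .174 .161 .161 .161 .164 .156 .157 .160
278 .305 .305 .297 .162 .159 .164 .161 .160 .161 .163 .158 .155 .160 .157
279 .302 .301 .294 .164 .163 .162 .163 .158 .161 .165 .157 .155 .158 .152
```

```bash
for i in 1 2 3 4; do python3 -m jog '[{"tx":0,"ty":0,"tz":-0.2,"wx":0,"wy":0,"wz":0,"claw":0},{"tx":0,"ty":0,"tz":-0.2,"wx":0,"wy":0,"wz":0,"claw":0}]' >/dev/null; python3 f.py; done
```

```text
15.15 [0.458  0.3553 0.1905] [ 0.    0.23 -0.41]
15.6 [0.4581 0.3553 0.1885] [ 0.05 -0.   -0.13]
16.05 [0.458  0.3553 0.1864] [-0.48  0.06  0.31]
16.5 [0.4581 0.3554 0.1847] [-0.16 -0.18  1.73]
```

Contact: the first stage has started to move. I'll take finer steps.

```bash
for i in 1 2; do python3 -m jog '[{"tx":0,"ty":0,"tz":-0.1,"wx":0,"wy":0,"wz":0,"claw":0},{"tx":0,"ty":0,"tz":-0.1,"wx":0,"wy":0,"wz":0,"claw":0}]' >/dev/null; python3 f.py; done
```

```text
16.95 [0.4581 0.3554 0.1835] [ 0.47 -0.66  1.84]
17.4 [0.4581 0.3553 0.1826] [-0.31  0.02  2.46]
```

```bash
python3 -m jog '[{"tx":0,"ty":0,"tz":-0.06,"wx":0,"wy":0,"wz":0,"claw":0},{"tx":0,"ty":0,"tz":-0.06,"wx":0,"wy":0,"wz":0,"claw":0}]' >/dev/null; python3 f.py
```

```text
17.85 [0.4581 0.3554 0.1819] [0.57 0.12 2.78]
```

```bash
python3 -m jog '[{"tx":0,"ty":0,"tz":-0.04,"wx":0,"wy":0,"wz":0,"claw":0},{"tx":0,"ty":0,"tz":-0.04,"wx":0,"wy":0,"wz":0,"claw":0}]' >/dev/null; python3 f.py
```

```text
18.3 [0.4581 0.3553 0.1815] [0.07 0.31 2.19]
```

```bash
python3 -m jog '[{"tx":0,"ty":0,"tz":-0.04,"wx":0,"wy":0,"wz":0,"claw":0},{"tx":0,"ty":0,"tz":-0.04,"wx":0,"wy":0,"wz":0,"claw":0}]' >/dev/null; python3 f.py
```

```text
18.75 [0.4581 0.3554 0.1813] [0.05 0.29 3.66]
```

Force is 3.7 N and the button has stiffened, so it is at the first click. I'll hold just over a second.

```bash
python3 -m jog '[{"tx":0,"ty":0,"tz":-0.01,"wx":0,"wy":0,"wz":0,"claw":0},{"tx":0,"ty":0,"tz":-0.01,"wx":0,"wy":0,"wz":0,"claw":0},{"tx":0,"ty":0,"tz":-0.01,"wx":0,"wy":0,"wz":0,"claw":0},{"tx":0,"ty":0,"tz":-0.01,"wx":0,"wy":0,"wz":0,"claw":0},{"tx":0,"ty":0,"tz":-0.01,"wx":0,"wy":0,"wz":0,"claw":0},{"tx":0,"ty":0,"tz":-0.01,"wx":0,"wy":0,"wz":0,"claw":0},{"tx":0,"ty":0,"tz":-0.01,"wx":0,"wy":0,"wz":0,"claw":0},{"tx":0,"ty":0,"tz":-0.01,"wx":0,"wy":0,"wz":0,"claw":0},{"tx":0,"ty":0,"tz":-0.01,"wx":0,"wy":0,"wz":0,"claw":0}]'; python3 f.py
```

```text
time: 19.88
position: [0.4581, 0.3554, 0.1813]
eef_rot: [-3.082, -0.61, -0.001]
contact_force: [-0.4, 0.2, 5.4]
gripper_width: 0.006
gripper_force: 2.6
20.07 [0.4581 0.3554 0.1812] [-0.68 -0.41  4.58]
```

```bash
python3 -m jog '[{"tx":0,"ty":0,"tz":-0.3,"wx":0,"wy":0,"wz":0,"claw":0},{"tx":0,"ty":0,"tz":-0.6,"wx":0,"wy":0,"wz":0,"claw":0},{"tx":0,"ty":0,"tz":-0.62,"wx":0,"wy":0,"wz":0,"claw":0},{"tx":0,"ty":0,"tz":-0.62,"wx":0,"wy":0,"wz":0,"claw":0}]'; python3 f.py
```

```text
time: 20.58
position: [0.4581, 0.3554, 0.1761]
eef_rot: [-3.082, -0.61, -0.002]
contact_force: [-1.8, -1.4, 10.1]
gripper_width: 0.009
gripper_force: 5.0
20.77 [0.4582 0.3554 0.1761] [-1.61 -1.14 10.19]
```

The push reached 10.2 N after 5.1 mm of second-stage travel, so the button is right down. I'll let it up and retreat.

```bash
python3 -m jog '[{"tx":0,"ty":0,"tz":1,"wx":0,"wy":0,"wz":0,"claw":0},{"tx":0,"ty":0,"tz":4,"wx":0,"wy":0,"wz":0,"claw":0},{"tx":0,"ty":0,"tz":9,"wx":0,"wy":0,"wz":0,"claw":0},{"tx":0,"ty":0,"tz":12,"wx":0,"wy":0,"wz":0,"claw":0},{"tx":0,"ty":0,"tz":12,"wx":0,"wy":0,"wz":0,"claw":0},{"tx":0,"ty":0,"tz":12,"wx":0,"wy":0,"wz":0,"claw":0}]'
python3 - <<'E'
from h import *
p,d=snapshot("side");w=cloud("side",d);z=w[...,2]
h,s,v=cv2.split(cv2.cvtColor(p,cv2.COLOR_RGB2HSV))
b=((h<8)|(h>172))&(s>130)&(np.hypot(w[...,0]-.46,w[...,1]-.355)<.03);print("btn z",np.median(z[b]),b.sum())
m=(np.hypot(w[...,0]-.474,w[...,1]-.077)<.075)&(z>.055)&(z<.075);print(cv2.minEnclosingCircle(w[m][:,:2].astype(np.float32)))
for k in("plain_tin","mug","spatula"): print(k,[x["bbox"] for x in look_for("side",k)][:1])
print(get_state()["contact_force"]); sign_off()
E
```

```text
time: 21.52
position: [0.4572, 0.3548, 0.2928]
eef_rot: [3.081, 0.61, -0.005]
contact_force: [-0.9, -0.0, -0.0]
gripper_width: 0.007
gripper_force: 0.0
btn z 0.18229180702821576 69
((0.4724982976913452, 0.07771235704421997), 0.06628978252410889)
plain_tin [[294.4, 176.3, 32.2, 30.8]]
mug [[198.5, 192.7, 90.0, 88.0]]
spatula []
[-0.31424383 -0.28315395 -0.51201091]
the job is handed in; nothing more can be done
```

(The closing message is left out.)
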